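Right the tipped stack-nest tote and stack it, turned end for end, on the loaded one

ROBOT

A 7-joint arm with a two-finger parallel gripper is mounted at the origin on a cart in front of the work surface, level with it; the furniture and walls round the work are solid. World frame = base frame: x ahead of the robot, y to its left, z up, the work surface at z = 0. Lengths are in m, angles in rad, forces in N, time in s.
With the tool pointing down it reaches from about 0.4 to 0.875 m from the base axis. Payload 4.4 kg.
Tool frame: the origin (TCP) lies at the very end of the fingers, on their centre line; the grasp point (between the pads) lies 19 mm behind it; z points along the fingers, y is the line along which they close (so a half turn about z gives the same grasp; the last joint's range is limited). The gripper opens to 85 mm and grips with 20 to 120 N. Pads are 22 mm wide; open, the fingers measure 114 mm over their backs; the gripper's body (76 mm by 85 mm) begins 54 mm behind the grasp point. The pads swing forward as they close: fully open they stand 13 mm farther back than shut.
Start: joints at [1.059, 0.628, 0.038, 1.517, -0.027, 0.996, -0.02], TCP at [0.28, -0.586, 0.231] pointing down, gripper open.
Joint ranges: [-3.06, 3.06], [-0.37, 2.12], [-1.25, 1.32], [0.18, 2.47], [-1.1, 4.24], [0.23, 1.98], [-2.94, 2.94]. Speed limits (rad/s): [2.57, 2.57, 3.14, 3.14, 3.14, 3.14, 3.14].

INTERFACE

Orientations are given as a unit quaternion [w, x, y, z].
In Python, from rig import manip, eyes, status gives the robot as it stands (manip), with the cameras (eyes) and the readings (status).
- The arm moves only by the tool inch_along, called as a command line: name --argument value ..., lists and objects as JSON in quotes. Schema: {"type":"object","properties":{"steps":{"type":"array","items":{"type":"array","prefixItems":[{"type":"array","items":{"type":"number"},"minItems":3,"maxItems":3},{"type":"array","items":{"type":"number"},"minItems":3,"maxItems":3},{"type":"number"}],"minItems":3,"maxItems":3},"minItems":1,"maxItems":20},"clamp_n":{"type":"number"},"only":{"type":"string"},"quiet":{"type":"boolean"},"lines":{"type":"string"}},"required":["steps"],"additionalProperties":false}. steps is a list of rows, 1 to 20 of them, each written [[rx, ry, rz], [dx, dy, dz], opening]: a rotation vector rx, ry, rz in rad, then dx, dy, dz in m, then the finger opening in m; each row shifts and turns the commanded pose from where the row before left it, along the tool's axes as they then stand; what a row does not reach is not made up. A row lasts 1/10 s, in which the tool goes at most 0.05 m and 0.15 rad, less where a joint would pass 70% of its speed; a pose out of reach is approached as far as the arm can. The fingers move at their own pace and stop on an object; clamp_n is the grip in N (left out, the last holds). Time passes only in rows, so rows that do not move let the fingers close. The tool returns the time, the measured TCP pose, the force, the opening and the grip force at its end. only (a regular expression) keeps the lines of the reply that match it, lines (a string "A,B") keeps lines A to B, and quiet returns only ok. Input that does not fit is refused with a message, and nothing moves.
- status.state(): the state, without advancing time (a new reading comes with each control period).
- eyes.grab_frame(name): name is "scene" or "side" or "wrist"; returns the picture (420x560x3 uint8, red, green, blue); there is no depth.
- eyes.camera_params(name): a dict with "fx", "fy", "cx", "cy" (pixels), "position" and "attitude" of the camera in the world. Camera axes: x right, y down, z forward; pixel columns grow to the right and rows downward; lengths in m; the calibration is good to about 2 mm. A picture is of the moment at which its call begins: read the wrist's pose just before it. camera_params takes no time and is no camera call; for the wrist camera it gives the pose at the moment of the call.
- manip.job_done(): hands the job in; it is judged then, once.
The state is a dict: "time_s": time; "qpos": joint angles; "qvel": joint speeds; "effort": joint torques, N m; "position": TCP position; "tool_rot": TCP orientation; "contact_force": force on the tool from outside, world axes, zero at the start; "ft_torque": the same for the moment, N m; "finger_gap": finger opening in m; "grip_force": force on a finger pad.
Only numpy, scipy, OpenCV 4.12 (cv2) and the standard library are available. Lean on these libraries where they do the work, as an engineer would, in place of code of your own. Each camera call takes 0.05 s, during which the arm holds its last target. There are 200 camera calls.

TASK

The spare tote lies on its side. First stand it on its base on the table and let go of it; then take it again and stack it squarely on the tote that holds the two turned rings, turned end for end to it, so that its feet sit fully down on the rim ledges, inside the beads, and it does not nest down onto the rings. Leave the loaded tote, with its rings, where it stands, and do not disturb the gauges and the loupe nearby.

Things in the scene. Friction and masses are not known exactly. Their poses are not given: they have to be found in the camera images.
- spare_tote: Empty grey plastic stack-nest tote, open box 124 (x) x 70 (y) x 53 mm high (z), about 0.15 kg. Origin: centre of its underside; z: base to mouth; the end at +x is scooped. Walls flare from a base 106 x 48 mm. Lies at first on its -y side, +y side up, z toward the robot or to its left (+y) and 6 deg upward. Tipped base-down over 35 deg on its base edge, it falls onto its base by itself.
- loaded_tote: A tote of the same shape and frame, upright on the table, turned any way, about 0.3 kg, with two rings in it. Put on it the same way round, another tote's feet drop through its channels and it nests down; turned 180 deg about z (scoop over full end) the feet land on its rim ledges, inside the beads, with 2 mm play sideways and 3 mm lengthwise, its underside 50 mm above this one's.
- spare_foot (a point): One of the four feet of the spare tote, under its pilasters (18 mm wide, at x = -40 and x = +14 mm on both long sides): point at x = 14, y = -30.5, z = 0 mm, the outer edge. All feet reach to |y| = 30.5 mm; the feet are flat, 3 mm thick; the base between them stands 1 mm clear.
- loaded_ledge (a point): Point on the rim of the loaded tote at x = 0, y = 29, z = 50 mm. Each tote's long rims have a flat ledge, |y| = 26 to 32.5 mm at z = 50, broken by the open channels of the pilasters, and outside it a bead, |y| = 32.5 to 35, z = 44 to 53 mm, over the whole length; the beads' outer faces are parallel, 70 mm apart, good to grip.
- spare_scoop (a point): Middle of the scooped lip of the spare tote (26 mm high over the middle 40 mm; the other end is full height), x = +54.5, z = 26 mm in its frame.
- loaded_scoop (a point): Middle of the scooped lip of the loaded tote, x = +54.5, z = 26 mm in its frame.
- short_ring: Turned steel ring, 32 mm diameter, 24 mm high, standing on the 3 mm floor of the loaded tote at its -x end; origin: centre of its underside.
- tall_ring: Turned steel ring, 34 mm diameter, 30 mm high, on the floor of the loaded tote at its scooped end; origin: centre of its underside.
- plug_gauge: Bystander: steel plug gauge, 25 mm diameter, 64 mm high, standing; origin: centre of its underside.
- ring_gauge: Bystander: steel ring gauge, 66 mm diameter, 22 mm high; origin: centre of its underside.
- loupe: Bystander: black loupe, 42 mm diameter, 37 mm high; origin: centre of its underside.

How it is judged:
On the way:
1. the spare tote stands on its base on the table, let go (angle between spare_tote's own z axis and vertical below 0.1 rad and height (world z) of spare_tote below 0.006 m and contact force between the fingers and spare_tote below 0.1 N and linear speed of spare_tote below 0.03 m/s and horizontal distance between spare_tote and loaded_tote above 0.07 m), for 0.2 s.
At the end, for the whole second after the job is handed in: The spare tote rests, released, upright (0.03 rad), on the loaded tote, end for end (yaw 0.09 rad), centred to 5 mm lengthwise and 3.5 mm sideways, its underside 50 +-1.3 mm above the other's; the loaded tote stands within 30 mm of its start, with both rings on its floor (x of spare_tote in the frame of loaded_tote between -0.005 and 0.005 m and y of spare_tote in the frame of loaded_tote between -0.0035 and 0.0035 m and z of spare_tote in the frame of loaded_tote between 0.0487 and 0.0513 m and x of spare_scoop in the frame of loaded_tote below -0.045 m and angle between the x axis of spare_tote and the x axis of loaded_tote, either way round below 0.09 rad and angle between each of spare_tote, loaded_tote's own z axis and vertical below 0.03 rad and height (world z) of loaded_tote below 0.004 m and distance of loaded_tote from where it was at the start of the episode below 0.03 m and linear speed of spare_tote below 0.02 m/s and contact force between each of the arm, the fingers and spare_tote below 0.1 N and x of short_ring in the frame of loaded_tote between -0.05 and 0.05 m and y of short_ring in the frame of loaded_tote between -0.02 and 0.02 m and z of each of short_ring, tall_ring in the frame of loaded_tote below 0.02 m and x of tall_ring in the frame of loaded_tote between -0.05 and 0.05 m and y of tall_ring in the frame of loaded_tote between -0.02 and 0.02 m); the robot touches nothing.
It fails at once if the plug gauge is shifted by more than 20 mm or tipped over (distance of plug_gauge from where it was at the start of the episode above 0.02 m or angle between plug_gauge's own z axis and vertical above 0.5 rad).
It fails at once if the ring gauge is shifted by more than 20 mm or tipped over (distance of ring_gauge from where it was at the start of the episode above 0.02 m or angle between ring_gauge's own z axis and vertical above 0.5 rad).
It fails at once if the loupe is shifted by more than 20 mm or tipped over (distance of loupe from where it was at the start of the episode above 0.02 m or angle between loupe's own z axis and vertical above 0.5 rad).
It also fails if it takes over 61 s, if anything falls off the work surface, if the arm or the gripper's body presses on something with over 40 N, if the wrist force passes 120 N, or if a joint passes its speed limit or range.

## Working session

There is one attempt and no reset: what is moved stays moved. The work goes in short steps, Python scripts to look and compute and a tool call to move; the robot and the scene stay as the last step left them, time stands still between calls to the robot, and variables do not carry over. Pictures are saved under pics/ and viewed, at most 10 in all, crops included, and the job is handed in when it is done.

```bash
ls; mkdir -p pics
```

Run:
```python
from rig import manip, eyes, status
import cv2
for n in ("scene","side"):
    cv2.imwrite(f"pics/{n}0.png",eyes.grab_frame(n)[:,:,::-1]); print(n,eyes.camera_params(n))
print(status.state())
```

```text
pics
rig.py
scene {'fx': 466.55302316631645, 'fy': 466.55302316631645, 'cx': 278.9484341120799, 'cy': 205.91013654381808, 'position': array([0.00904827, 0.56552277, 0.9082287 ]), 'attitude': array([ 0.14415528, -0.34159997,  0.86496186, -0.33818588])}
side {'fx': 453.7423140948121, 'fy': 453.7423140948121, 'cx': 276.0333152429707, 'cy': 207.84659742391946, 'position': array([ 0.94168478, -0.36195118,  0.81805541]), 'attitude': array([-0.27697985,  0.87110782,  0.38698848, -0.12121571])}
{'time_s': 0.1, 'qpos': array([ 1.05920177,  0.62926819,  0.03840684,  1.51826166, -0.02702559,
        0.99633486, -0.01998526]), 'qvel': array([-6.05083737e-05, -1.42677042e-03,  1.25040765e-03, -1.39951933e-03,
       -1.09719043e-03,  3.39105870e-07,  7.66847803e-04]), 'effort': array([ 3.93068432e-03, -5.64530361e+01,  1.23094797e+00, -1.93972814e+01,
        1.13765773e-02,  5.51111312e-03,  3.32445303e-06]), 'position': array([ 0.28007164, -0.58593306,  0.23047296]), 'tool_rot': array([-8.59007246e-04,  9.75257209e-01,  2.21071493e-01, -1.81886465e-04]), 'contact_force': array([0.63134249, 0.40160691, 0.8469507 ]), 'ft_torque': array([-0.03389758,  0.01902154, -0.03117348]), 'grip_force': 0.0, 'finger_gap': 0.08524416484512422}
```

View pics/scene0.png

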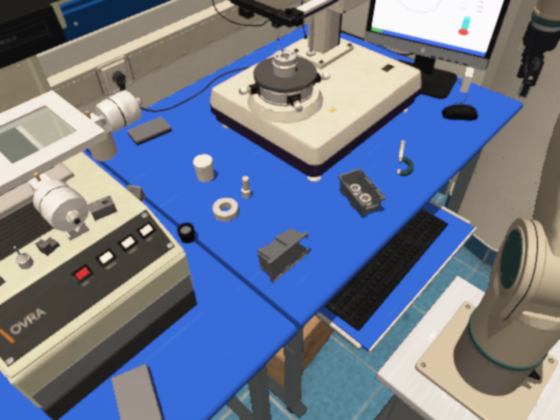

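View pics/side0.png

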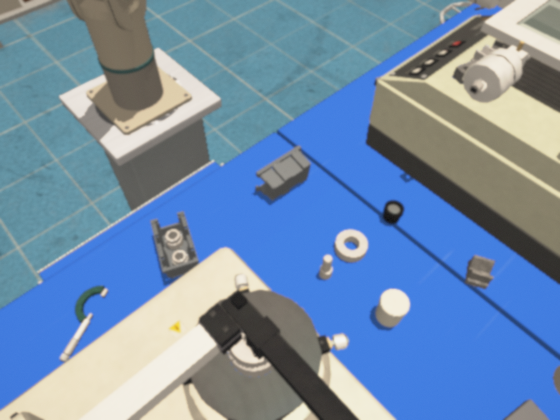

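Scene: spare tote near (283,253), loaded tote near (361,192). Side: spare near (285,173), loaded near (175,243). I'll enlarge all four.

Create h.py:
```python
import numpy as np, cv2
from scipy.spatial.transform import Rotation as R
from rig import manip, eyes, status
def q2R(q): return R.from_quat(np.r_[q[1:],q[0]])
def cam(n): 
    c=eyes.camera_params(n); return c
def proj(c,P):
    p=q2R(c['attitude']).inv().apply(np.atleast_2d(P)-c['position'])
    return np.c_[c['fx']*p[:,0]/p[:,2]+c['cx'],c['fy']*p[:,1]/p[:,2]+c['cy']]
def ray(c,uv,z):
    d=q2R(c['attitude']).apply([(uv[0]-c['cx'])/c['fx'],(uv[1]-c['cy'])/c['fy'],1])
    return c['position']+d*(z-c['position'][2])/d[2]
```

Run:
```python
from h import *
a=cv2.imread('pics/scene0.png');b=cv2.imread('pics/side0.png')
def cr(im,u,v):
    return cv2.resize(im[v:v+60,u:u+80],(400,300),interpolation=cv2.INTER_CUBIC)
o=np.vstack([np.hstack([cr(a,245,223),cr(a,322,162)]),np.hstack([cr(b,245,143),cr(b,135,213)])])
cv2.imwrite('pics/crops.png',o)
cs,cd=cam('scene'),cam('side')
for n,s,d in (('spare',(283,253),(285,173)),('loaded',(361,192),(175,243)),('plug',(246,194),(326,275)),('ring',(225,209),(351,245)),('loupe',(186,232),(394,211)),('white',(204,175),(390,312))):
    print(n,ray(cs,s,.02)[:2],ray(cd,d,.02)[:2])
```

```text
spare [0.48085157 0.07825068] [0.46779796 0.09797806]
loaded [ 0.46731363 -0.21190802] [ 0.45319949 -0.19422355]
plug [0.68897525 0.00124229] [ 0.71007607 -0.01745777]
ring [0.68967958 0.07612112] [0.69689041 0.06896018]
loupe [0.70320382 0.19441645] [0.70152888 0.20003016]
white [0.82966056 0.02905471] [0.8427121  0.01607936]
```

View pics/crops.png

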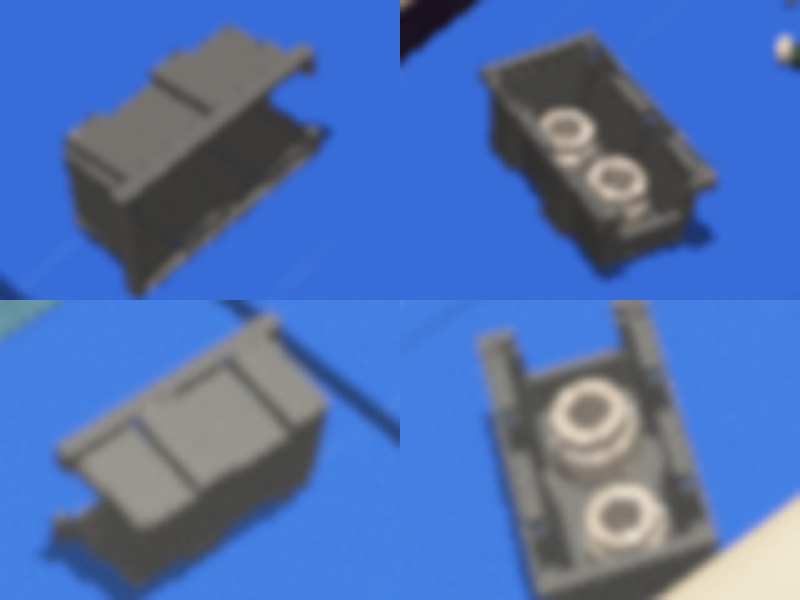

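Spare: mouth toward the robot and scoop toward −y. Loaded: scoop toward the robot. I'll fit both poses from the rim corners in the two views.

Create fit.py:
```python
from h import *
from scipy.optimize import least_squares
cs,cd=cam('scene'),cam('side')
def Tl(p,X): return R.from_euler('z',p[2]).apply(X)+[p[0],p[1],0]
t=np.radians(5.84)
# lying: z horizontal-ish along yaw dir, y up. columns
def Tsp(p,X):
    c,s=np.cos(p[2]),np.sin(p[2])
    z=np.array([c*np.cos(t),s*np.cos(t),np.sin(t)]); up=np.array([-c*np.sin(t),-s*np.sin(t),np.cos(t)])
    x=np.cross(up,z)
    X=np.atleast_2d(X); 
    return X[:,:1]*x+X[:,1:2]*up+X[:,2:]*z+[p[0],p[1],.0305*np.cos(t)]
def fit(T,obs,p0):
    f=lambda p:np.concatenate([(proj(c,T(p,np.array(X)/1000))-uv).ravel() for c,X,uv in obs])
    r=least_squares(f,p0,loss='soft_l1'); return r.x,f(r.x)
```

Run:
```python
from fit import *
sp=[(cs,(-62,35,53),(269.4,263)),(cs,(62,35,53),(307.6,237.5)),(cs,(-62,-35,53),(272.6,281.6)),(cs,(62,-35,53),(310.6,249)),
    (cd,(-62,35,53),(300.6,146.6)),(cd,(62,35,53),(257,173))]
lo=[(cs,(-62,35,53),(338,176.4)),(cs,(-62,-35,53),(360.4,168.6)),(cs,(62,-35,53),(385.2,198.6)),(cd,(-62,35,53),(198.8,262)),(cd,(-62,-35,53),(163,273)),(cd,(62,-35,53),(151,220))]
lo2=[(c,(X[0],-X[1],X[2]),u) for c,X,u in lo]
ps,e=fit(Tsp,sp,[.48,.08,3.1]);print(ps,e.round(1))
for l in (lo,lo2):
    pl,e2=fit(Tl,l,[.46,-.2,3.1]);print(pl,e2.round(1))
    if abs(e2).max()<6: best=pl
pl=best
im={'s':cv2.imread('pics/scene0.png'),'d':cv2.imread('pics/side0.png')}
L=[]
for z,x,y in((53,62,35),(44,62,35),(0,53,30.5)):
    c=[(-x,-y,z),(x,-y,z),(x,y,z),(-x,y,z)]; L+=list(zip(c,c[1:]+c[:1]))
L+=[((54.5,-20,26),(54.5,20,26))]
out=[]
for k,c,o in (('s',cs,((245,223),(322,162))),('d',cd,((245,143),(135,213)))):
    row=[]
    for (T,p),(u,v) in zip(((Tsp,ps),(Tl,pl)),o):
        g=cv2.resize(im[k][v:v+60,u:u+80],(400,300),interpolation=cv2.INTER_CUBIC)
        for a,b in L:
            q=(proj(c,T(p,np.array([a,b])/1000))-[u,v]+.5)*5
            cv2.line(g,*[tuple(int(x) for x in w) for w in q],(0,0,255) if a[2]==53 else (0,255,255) if a[2]==44 else (0,255,0),1)
        row.append(g)
    out.append(np.hstack(row))
cv2.imwrite('pics/ov.png',np.vstack(out))
```

```text
[0.5064405  0.08160509 3.10256028] [-0.5 -0.9 -0.2 -5.9 -0.6  0.2 -1.8  2.5 -2.  -1.1 -2.  -0.1]
[ 0.46469662 -0.20219513  3.73567003] [  0.2  -2.3 -24.4  23.9  -0.3  -1.1  -2.9   0.6  44.8 -40.8  -1.4  -0.3]
[ 0.46564411 -0.19864532  2.73541009] [-1.3 -1.4 -0.8 -0.9 -1.  -0.9 -0.3 -0.9 -1.  -1.3 -0.5 -0.4]
```

View pics/ov.png

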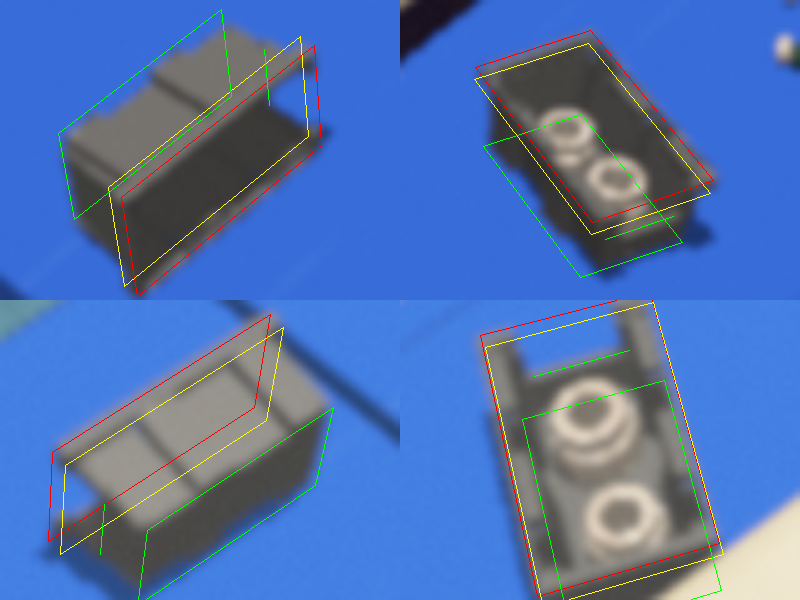

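Create go.py:
```python
import sys; from h import *
# usage: go.py x y z yazimuth tilt -> delta in tool axes (rotvec last), camera offset
s=status.state(); Rt=q2R(s['tool_rot'])
x,y,z,az=map(float,sys.argv[1:5]); tilt=float(sys.argv[5]) if len(sys.argv)>5 else 0
Yv=np.array([np.cos(az),np.sin(az),0]); Z=np.array([0,0,-1.]); X=np.cross(Yv,Z)
Rd=R.from_rotvec(X/np.linalg.norm(X)*tilt)*R.from_matrix(np.c_[X,Yv,Z])   # tilt about tool x
print('t',s['time_s'],'pos',s['position'].round(4),'d tool now',Rt.inv().apply(np.r_[x,y,z]-s['position']).round(4),
 'd tool after turn',Rd.inv().apply(np.r_[x,y,z]-s['position']).round(4),'rotvec',(Rt.inv()*Rd).as_rotvec().round(4))
```

```bash
python3 go.py .466 -.199 .25 1.165
```

Run:
```python
from h import *
c=cam('wrist');s=status.state();Rt=q2R(s['tool_rot'])
print(c, Rt.inv().apply(c['position']-s['position']), (Rt.inv()*q2R(c['attitude'])).as_matrix().round(3))
```

```text
t 0.1 pos [ 0.2801 -0.5859  0.2305] d tool now [ 0.3346 -0.269  -0.019 ] d tool after turn [-0.0181  0.4289 -0.0195] rotvec [-9.00e-04 -2.00e-03 -2.29e+00]
{'fx': 327.5193904094558, 'fy': 327.5193904094558, 'cx': 275.652862353349, 'cy': 214.9952889631076, 'position': array([ 0.34397996, -0.55538593,  0.37318939]), 'attitude': array([ 0.11880871,  0.83746313, -0.52801589, -0.07575763])} [ 0.07083718 -0.00025441 -0.14271443] [[-0.    -0.96  -0.279]
 [ 1.    -0.     0.   ]
 [-0.    -0.279  0.96 ]]
```

Run:
```python
from h import *
cs,cd=cam('scene'),cam('side')
for z in (0,.03,.06,.08,.1,.12): print(z,[ray(cs,u,z)[:2].round(3) for u in((317,165),(420,88),(211,100),(313,178))],[ray(cd,u,z)[:2].round(3) for u in ((227,250),(40,372),(325,335))])
```

```text
0 [array([ 0.638, -0.233]), array([ 0.632, -0.776]), array([ 1.118, -0.242]), array([ 0.61 , -0.183])] [array([ 0.527, -0.12 ]), array([ 0.5  , -0.517]), array([ 0.789, -0.098])]
0.03 [array([ 0.617, -0.206]), array([ 0.612, -0.731]), array([ 1.081, -0.215]), array([ 0.591, -0.159])] [array([ 0.542, -0.129]), array([ 0.516, -0.511]), array([ 0.794, -0.108])]
0.06 [array([ 0.596, -0.18 ]), array([ 0.591, -0.687]), array([ 1.044, -0.189]), array([ 0.571, -0.134])] [array([ 0.557, -0.138]), array([ 0.532, -0.506]), array([ 0.8  , -0.118])]
0.08 [array([ 0.582, -0.162]), array([ 0.577, -0.657]), array([ 1.02 , -0.171]), array([ 0.558, -0.117])] [array([ 0.567, -0.144]), array([ 0.543, -0.502]), array([ 0.804, -0.124])]
0.1 [array([ 0.568, -0.145]), array([ 0.564, -0.628]), array([ 0.996, -0.153]), array([ 0.544, -0.101])] [array([ 0.578, -0.149]), array([ 0.554, -0.498]), array([ 0.807, -0.13 ])]
0.12 [array([ 0.555, -0.127]), array([ 0.55 , -0.598]), array([ 0.971, -0.135]), array([ 0.531, -0.084])] [array([ 0.588, -0.155]), array([ 0.565, -0.494]), array([ 0.811, -0.137])]
```

inch_along --steps '[[[0, 0, 0], [0.02, -0.016, 0], 0.085], [[0, 0, 0], [0.035, -0.028, 0], 0.085], [[0, 0, 0], [0.035, -0.028, 0], 0.085], [[0, 0, 0], [0.035, -0.028, 0], 0.085], [[0, 0, 0], [0.035, -0.028, 0], 0.085], [[0, 0, 0], [0.035, -0.028, 0], 0.085], [[0, 0, 0], [0.035, -0.028, 0], 0.085], [[0, 0, 0], [0.035, -0.028, 0], 0.085], [[0, 0, 0], [0.035, -0.028, 0], 0.085], [[0, 0, 0], [0.035, -0.022, 0], 0.085], [[0, 0, 0], [0, 0, 0], 0.085], [[0, 0, 0], [0, 0, 0], 0.085]]'

```text
time_s: 1.3
position: [0.4698, -0.2047, 0.231]
tool_rot: [-0.0, 0.975, 0.222, -0.0]
contact_force: [0.0, 0.1, -0.1]
finger_gap: 0.0849
grip_force: 0.0
```

Run:
```python
from h import *
import pickle
c=cam('wrist'); im=eyes.grab_frame('wrist')[:,:,::-1]; cv2.imwrite('pics/w1.png',im); pickle.dump(c,open('w1.pkl','wb'))
X=np.array([(-62,35,53),(-62,-35,53),(62,35,53),(62,-35,53)])/1000
p=[.4656,-.1986,2.7354]; uv=proj(c,R.from_euler('z',p[2]).apply(X)+[p[0],p[1],0]);print(uv)
u0,v0=(uv.mean(0)-[100,75]).astype(int); print(u0,v0)
cv2.imwrite('pics/w1c.png',cv2.resize(im[max(v0,0):v0+150,max(u0,0):u0+200],None,fx=4,fy=4,interpolation=cv2.INTER_CUBIC))
```

```text
[[338.99149571 180.3893597 ]
 [293.34197292 125.06213919]
 [246.51765589 256.4826176 ]
 [199.88921065 208.33031135]]
169 117
```

View pics/w1c.png

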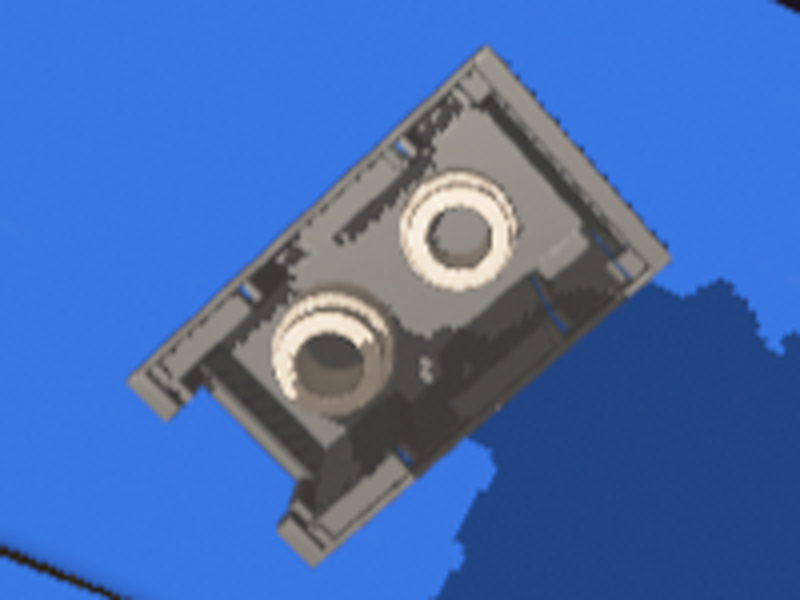

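Loaded tote sits nicely in view; rim corners at crop (486,47), (670,258), (130,380), (315,567), and the rings are visible inside. I'll refine its pose.

Run:
```python
from fit import *
import pickle
c=pickle.load(open('w1.pkl','rb'))
f=lambda a,b:((a+.5)/4-.5+169,(b+.5)/4-.5+117)
o=[(c,(-62,-35,53),f(486,47)),(c,(-62,35,53),f(670,258)),(c,(62,-35,53),f(130,380)),(c,(62,35,53),f(315,567))]
print(fit(Tl,o,[.466,-.199,2.735]))
```

```bash
python3 go.py .481 .0821 .20 -.039 0
```

Run:
```python
from fit import *
p=[.5064,.0816,3.1026]
print(Tsp(p,np.array([[14,12,26.5],[14,8,26.5],[14,34,53],[14,28,0]])/1000))
```

```text
(array([ 0.4629474 , -0.19865169,  2.75969911]), array([ 0.29022426, -1.27957413,  1.34081584, -0.01331817, -1.69707582,
        0.60047232, -0.2842187 ,  0.69570371]))
t 1.35 pos [ 0.469  -0.2062  0.2311] d tool now [ 0.1351 -0.255   0.0309] d tool after turn [0.2885 0.0007 0.0311] rotvec [-6.0000e-04  1.0000e-03 -1.0861e+00]
[[0.4807319  0.06859073 0.04497582]
 [0.4803252  0.06860659 0.04099658]
 [0.45662629 0.06953114 0.06955803]
 [0.5087011  0.06749958 0.05819638]]
```

inch_along --steps '[[[0, 0, -0.1358], [0, 0, 0], 0.085], [[0, 0, -0.1358], [0, 0, 0], 0.085], [[0, 0, -0.1358], [0, 0, 0], 0.085], [[0, 0, -0.1358], [0, 0, 0], 0.085], [[0, 0, -0.1358], [0, 0, 0], 0.085], [[0, 0, -0.1358], [0, 0, 0], 0.085], [[0, 0, -0.1358], [0, 0, 0], 0.085], [[0, 0, -0.1358], [0, 0, 0], 0.085], [[0, 0, 0], [0.0343, 0, 0], 0.085], [[0, 0, 0], [0.0343, 0, 0], 0.085], [[0, 0, 0], [0.0343, 0, 0], 0.085], [[0, 0, 0], [0.0343, 0, 0], 0.085], [[0, 0, 0], [0.0343, 0, 0], 0.085], [[0, 0, 0], [0.0343, 0, 0], 0.085], [[0, 0, 0], [0.0343, 0, 0], 0.085], [[0, 0, 0], [0.0343, 0, 0], 0.085], [[0, 0, 0], [0, 0, 0], 0.085], [[0, 0, 0], [0, 0, 0], 0.085]]'

```text
time_s: 3.15
position: [0.4801, 0.0671, 0.2311]
tool_rot: [0.0, 0.721, 0.693, -0.001]
contact_force: [0.1, -1.0, -0.1]
finger_gap: 0.0849
grip_force: 0.0
```

Run:
```python
from fit import *
import pickle
c=cam('wrist'); im=eyes.grab_frame('wrist')[:,:,::-1]; cv2.imwrite('pics/w2.png',im); pickle.dump(c,open('w2.pkl','wb'))
X=np.array([(-62,35,53),(62,35,53),(62,-35,53),(-62,-35,53),(-49,30.5,0),(23,30.5,0)])/1000
uv=proj(c,Tsp([.5064,.0816,3.1026],X));print(uv)
u0,v0=(uv.mean(0)-[100,75]).astype(int); print(u0,v0)
cv2.imwrite('pics/w2c.png',cv2.resize(im[max(v0,0):v0+150,max(u0,0):u0+200],None,fx=4,fy=4,interpolation=cv2.INTER_CUBIC))
```

```text
[[249.18139846 112.03118288]
 [252.15180851 243.36809657]
 [250.2148742  222.16462283]
 [247.61290949 113.40858956]
 [306.95242797 126.95381864]
 [305.07001303 202.63149137]]
168 95
```

View pics/w2c.png

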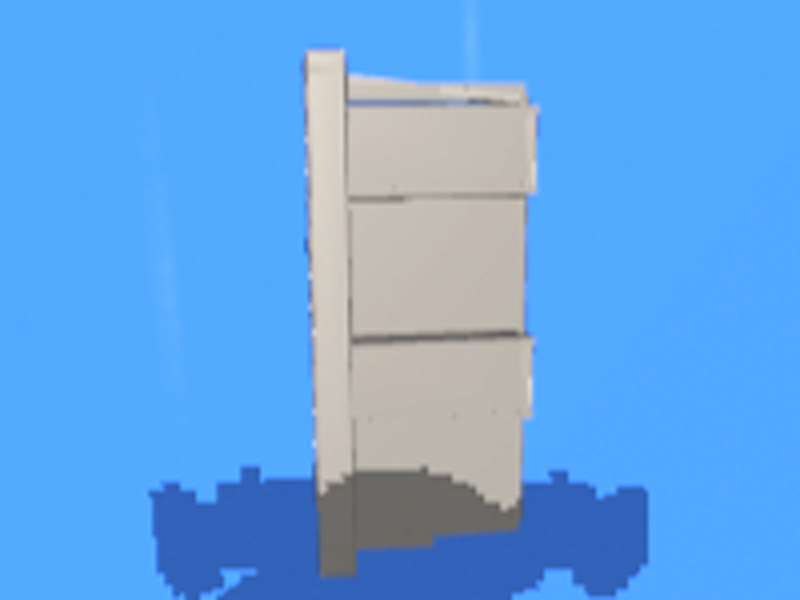

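Top view of the lying tote: bead front edge (308,50)–(320,577), feet edges at (538,107),(538,192),(533,338),(531,416).

Run:
```python
from fit import *
import pickle
c=pickle.load(open('w2.pkl','rb'))
f=lambda a,b:((a+.5)/4-.5+168,(b+.5)/4-.5+95)
o=[(c,(-62,35,53),f(306,50)),(c,(62,35,53),f(320,577)),(c,(-49,30.5,0),f(538,107)),(c,(-31,30.5,0),f(538,192)),(c,(5,30.5,0),f(533,338)),(c,(23,30.5,0),f(531,416))]
p,e=fit(Tsp,o,[.506,.0816,3.1]);print(p,e.round(1))
print(Tsp(p,np.array([[14,8,26.5],[14,34,53]])/1000))
s=status.state();print(s['position'])
```

```text
[0.50212605 0.0862414  3.10249375] [-0.1 -0.4 -0.1  0.2  0.1  0.6 -0.3 -0.7  0.1  0.9  0.3 -0.4]
[[0.47604987 0.07325076 0.04099658]
 [0.45235106 0.07417783 0.06955803]]
[0.48009549 0.06625328 0.23107376]
```

inch_along --steps '[[[0.102, 0, 0], [0.0068, -0.0043, 0], 0.085], [[0, 0, 0], [0, 0, 0], 0.085], [[0, 0, 0], [0, 0, 0], 0.085]]'

```text
time_s: 3.5
position: [0.4765, 0.0736, 0.2309]
tool_rot: [-0.036, 0.721, 0.691, -0.035]
contact_force: [-0.9, -0.0, 0.7]
finger_gap: 0.0848
grip_force: 0.0
```

```bash
python3 go.py .4758 .0733 .039 -.039 .102
```

```text
t 3.5 pos [0.4765 0.0736 0.2309] d tool now [-0.0002  0.0187  0.1909] d tool after turn [-0.0004  0.0189  0.1909] rotvec [ 0.001   0.0005 -0.0027]
```

inch_along --steps '[[[0, 0, 0], [0, 0.003, 0.03], 0.085], [[0, 0, 0], [0, 0.003, 0.03], 0.085], [[0, 0, 0], [0, 0.003, 0.03], 0.085], [[0, 0, 0], [0, 0.003, 0.03], 0.085], [[0, 0, 0], [0, 0.003, 0.03], 0.085], [[0, 0, 0], [0, 0.0025, 0.025], 0.085], [[0, 0, 0], [0, 0.0015, 0.016], 0.085], [[0, 0, 0], [0, 0, 0], 0.085], [[0, 0, 0], [0, 0, 0], 0.085]]'

```text
time_s: 4.4
position: [0.4754, 0.0749, 0.0399]
tool_rot: [-0.037, 0.72, 0.692, -0.035]
contact_force: [0.6, -0.6, 1.0]
finger_gap: 0.0853
grip_force: 0.0
```

```bash
python3 go.py .4758 .0733 .039 -.039 .102
```

```text
t 4.4 pos [0.4754 0.0749 0.0399] d tool now [-0.0016  0.0006  0.0008] d tool after turn [-0.0016  0.0006  0.0008] rotvec [ 0.0004  0.0002 -0.0003]
```

inch_along --steps '[[[0, 0, 0], [0, 0, 0], 0.04], [[0, 0, 0], [0, 0, 0], 0.04], [[0, 0, 0], [0, 0, 0], 0.04], [[0, 0, 0], [0, 0, 0], 0.04], [[0, 0, 0], [0, 0, 0], 0.04], [[0, 0, 0], [0, 0, 0], 0.04], [[0, 0, 0], [0, 0, 0], 0.04], [[0, 0, 0], [0, 0, 0], 0.04]]' --clamp_n 30

```text
time_s: 5.2
position: [0.4765, 0.0755, 0.0405]
tool_rot: [-0.036, 0.72, 0.692, -0.035]
contact_force: [-0.2, -0.7, 6.4]
finger_gap: 0.0522
grip_force: 30.4
```

```bash
python3 -c "
from h import *;cv2.imwrite('pics/g1.png',np.hstack([cv2.resize(eyes.grab_frame('side')[110:230,210:370,::-1],(400,300)),cv2.resize(eyes.grab_frame('scene')[180:300,200:360,::-1],(400,300))]))"
```

```text
(no output)
```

View pics/g1.png

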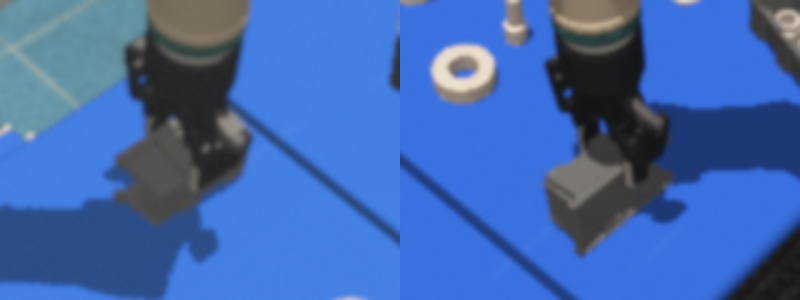

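inch_along --steps '[[[0, 0, 0], [0, 0, -0.01], 0.04], [[0, 0, 0], [0, -0.01, -0.02], 0.04], [[0, 0, 0], [0, -0.01, -0.02], 0.04], [[0, 0, 0], [0, -0.01, -0.01], 0.04], [[0.12, 0, 0], [0, 0, 0], 0.04], [[0.12, 0, 0], [0, 0, 0], 0.04], [[0.12, 0, 0], [0, 0, 0], 0.04], [[0.12, 0, 0], [0, 0, 0], 0.04], [[0.12, 0, 0], [0, 0, 0], 0.04], [[0.12, 0, 0], [0, 0, 0], 0.04], [[0.12, 0, 0], [0, 0, 0], 0.04], [[0, 0, 0], [0, 0, 0], 0.04], [[0, 0, 0], [0, 0, 0], 0.04]]'

```text
time_s: 6.6
position: [0.4515, 0.0765, 0.1013]
tool_rot: [-0.327, 0.642, 0.618, -0.314]
contact_force: [-0.4, 0.5, -1.5]
finger_gap: 0.0522
grip_force: 32.6
```

```bash
python3 go.py .445 .075 .046 -.039 .942;python3 -c "
from h import *;cv2.imwrite('pics/g2.png',np.hstack([cv2.resize(eyes.grab_frame('side')[80:230,200:400,::-1],(400,300)),cv2.resize(eyes.grab_frame('scene')[160:310,180:380,::-1],(400,300))]))"
```

```text
t 6.6 pos [0.4515 0.0765 0.1013] d tool now [-0.0018  0.0409  0.0378] d tool after turn [-0.0018  0.0409  0.0378] rotvec [0.0005 0.0002 0.0002]
```

View pics/g2.png

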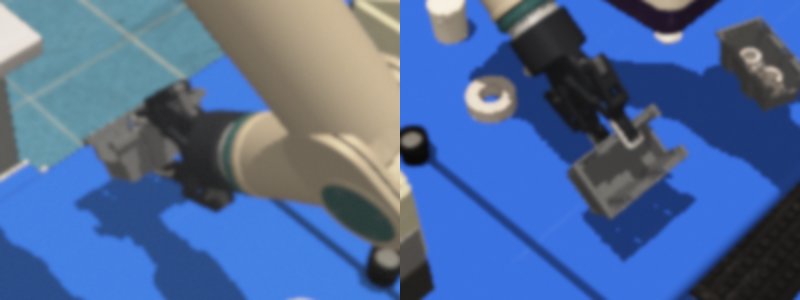

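Run:
```python
from h import *
print(ray(cam('scene'),(303,322),0),ray(cam('scene'),(400,225),0),ray(cam('side'),(222,163),0),ray(cam('side'),(130,222),0))
```

```bash
python3 go.py .465 .075 .046 -.039 .942
```

```text
[0.33198617 0.17408546 0.        ] [ 0.33320075 -0.20064047  0.        ] [0.33348413 0.01935832 0.        ] [ 0.33257309 -0.23176218  0.        ]
t 6.7 pos [0.4519 0.0767 0.1033] d tool now [-0.0013  0.054   0.0232] d tool after turn [-0.0012  0.0541  0.0231] rotvec [0.003  0.0004 0.0009]
```

inch_along --steps '[[[0, 0, 0], [0, 0.013, 0.006], 0.04], [[0, 0, 0], [0, 0.013, 0.006], 0.04], [[0, 0, 0], [0, 0.013, 0.006], 0.04], [[0, 0, 0], [0, 0.01, 0.004], 0.04], [[0, 0, 0], [0, 0.004, 0.001], 0.04], [[0, 0, 0], [0, 0, 0], 0.04], [[0, 0, 0], [0, 0, 0], 0.04]]'

```text
time_s: 7.4
position: [0.4645, 0.0761, 0.0458]
tool_rot: [-0.327, 0.642, 0.618, -0.315]
contact_force: [-0.6, -0.5, -0.9]
finger_gap: 0.0523
grip_force: 32.6
```

inch_along --steps '[[[0, 0, 0], [0, 0.0008, 0.0006], 0.04], [[0, 0, 0], [0, 0.0008, 0.0006], 0.04], [[0, 0, 0], [0, 0.0008, 0.0006], 0.04]]'

```text
time_s: 7.7
position: [0.4645, 0.0759, 0.0433]
tool_rot: [-0.327, 0.642, 0.618, -0.315]
contact_force: [1.7, -1.1, 2.7]
finger_gap: 0.0521
grip_force: 32.6
```

inch_along --steps '[[[0, 0, 0], [0, 0.0008, 0.0006], 0.04], [[0, 0, 0], [0, 0.0008, 0.0006], 0.04], [[0, 0, 0], [0, 0, 0], 0.04]]'

```text
time_s: 8.0
position: [0.4647, 0.0759, 0.043]
tool_rot: [-0.327, 0.642, 0.618, -0.315]
contact_force: [4.1, -1.0, 9.0]
finger_gap: 0.0516
grip_force: 32.0
```

inch_along --steps '[[[0, 0, 0], [0, 0, 0], 0.062], [[0, 0, 0], [0, 0, 0], 0.062], [[0, 0, 0], [0, 0, 0], 0.062], [[0, 0, 0], [0, 0, 0], 0.062], [[0, 0, 0], [0, 0, -0.02], 0.062], [[0, 0, 0], [0, 0, -0.04], 0.062], [[0, 0, 0], [0, 0, -0.04], 0.062], [[0, 0, 0], [0, 0, -0.02], 0.062], [[0, 0, 0], [0, 0, 0], 0.085], [[0, 0, 0], [0, 0, 0], 0.085]]'

```text
time_s: 9.0
position: [0.5605, 0.0724, 0.1106]
tool_rot: [-0.327, 0.642, 0.618, -0.315]
contact_force: [-0.2, -1.1, -0.0]
finger_gap: 0.0846
grip_force: 0.0
```

```bash
python3 -c "
from h import *;cv2.imwrite('pics/g3.png',np.hstack([cv2.resize(eyes.grab_frame('side')[80:230,200:400,::-1],(400,300)),cv2.resize(eyes.grab_frame('scene')[160:310,180:380,::-1],(400,300))]))"
```

```text
(no output)
```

View pics/g3.png

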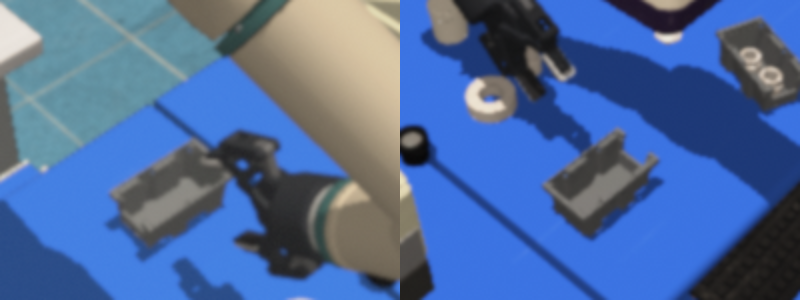

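inch_along --steps '[[[0, 0, 0], [0, -0.02, -0.015], 0.085], [[0, 0, 0], [0, -0.03, -0.022], 0.085], [[0, 0, 0], [0, -0.03, -0.022], 0.085], [[-0.1346, 0, 0], [0, 0, 0], 0.085], [[-0.1346, 0, 0], [0, 0, 0], 0.085], [[-0.1346, 0, 0], [0, 0, 0], 0.085], [[-0.1346, 0, 0], [0, 0, 0], 0.085], [[-0.1346, 0, 0], [0, 0, 0], 0.085], [[-0.1346, 0, 0], [0, 0, 0], 0.085], [[-0.1346, 0, 0], [0, 0, 0], 0.085], [[0, 0, 0], [0, -0.03, 0], 0.085], [[0, 0, 0], [0, -0.03, 0], 0.085], [[0, 0, 0], [0, -0.03, 0], 0.085], [[0, 0, 0], [0, 0, 0], 0.085], [[0, 0, 0], [0, 0, 0], 0.085]]'

```text
time_s: 10.6
position: [0.4573, 0.0761, 0.2029]
tool_rot: [0.006, 0.722, 0.692, 0.007]
contact_force: [0.4, -0.1, 0.5]
finger_gap: 0.0851
grip_force: 0.0
```

Create wr.py:
```python
import sys,pickle
from fit import *
n=sys.argv[1]; p=list(map(float,sys.argv[2:5])); z=float(sys.argv[5]) if len(sys.argv)>5 else 0
c=cam('wrist'); im=eyes.grab_frame('wrist')[:,:,::-1]
X=np.array([(-62,35,53),(-62,-35,53),(62,35,53),(62,-35,53)])/1000
uv=proj(c,Tl(p,X)+[0,0,z]); u0,v0=np.maximum((uv.mean(0)-[100,75]).astype(int),0); print(uv,u0,v0)
pickle.dump((c,u0,v0),open(n+'.pkl','wb'))
cv2.imwrite(f'pics/{n}.png',cv2.resize(im[v0:v0+150,u0:u0+200],None,fx=4,fy=4,interpolation=cv2.INTER_CUBIC))
```

```bash
python3 wr.py w3 .463 .085 -1.609
```

```text
[[319.13497487 119.98066333]
 [237.66731203 120.27934857]
 [314.86939907 253.68769309]
 [242.2644051  254.46373251]] 178 112
```

View pics/w3.png

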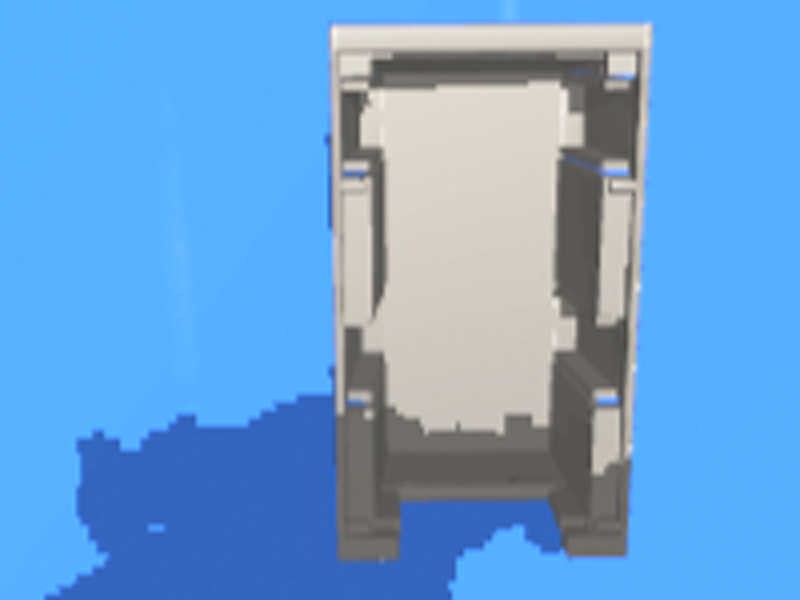

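Spare stands upright; corners at crop (330,23), (652,23), (338,560), (628,555). From here I measure numerically by contour fitting.

Create cf.py:
```python
from fit import *
import pickle
def contour_fit(im,c,p0,off=(0,0),sc=1,h=.053,zb=0):
    hsv=cv2.cvtColor(im,cv2.COLOR_BGR2HSV)
    m=((hsv[:,:,1]<110)).astype(np.uint8)
    X=np.array([(-62,35,53),(-62,-35,53),(62,-35,53),(62,35,53)])/1000
    uv=(proj(c,Tl(p0,X)+[0,0,zb])-off+.5)*sc-.5
    roi=np.zeros_like(m); cv2.fillConvexPoly(roi,uv.astype(int),1); roi=cv2.dilate(roi,np.ones((int(12*sc)|1,)*2)); m*=roi
    n,l,st,_=cv2.connectedComponentsWithStats(m); m=(l==1+st[1:,4].argmax()).astype(np.uint8)
    hull=cv2.convexHull(max(cv2.findContours(m,0,2)[0],key=len))[:,0].astype(float)
    # densify hull, back-project to z=h
    P=[]
    for a,b in zip(hull,np.roll(hull,-1,0)):
        k=int(np.linalg.norm(b-a)/sc/1)+1
        for t in np.arange(k)/k: P.append(ray(c,((a+(b-a)*t)+.5)/sc-.5+np.array(off),h+zb)[:2])
    P=np.array(P)
    def res(q):
        d=R.from_euler('z',-q[2]).apply(np.c_[P-q[:2],0*P[:,0]])
        return np.abs(np.c_[np.abs(d[:,0])-q[3],np.abs(d[:,1])-q[4]]).min(1)*1000
    r=least_squares(res,[*p0,.062,.035],loss='soft_l1',x_scale=[.01,.01,.1,.01,.01])
    return r.x,np.median(np.abs(res(r.x))),res(r.x).max(),len(P)
```

Run:
```python
from cf import *
c=pickle.load(open('w1.pkl','rb')); print(contour_fit(cv2.imread('pics/w1.png'),c,[.463,-.1987,2.76]))
c,u,v=pickle.load(open('w3.pkl','rb')); print(contour_fit(cv2.imread('pics/w3.png'),c,[.463,.085,-1.609],(u,v),4))
f=lambda a,b:((a+.5)/4-.5+u,(b+.5)/4-.5+v)
print(fit(Tl,[(c,(-62,35,53),f(652,23)),(c,(-62,-35,53),f(330,23)),(c,(62,-35,53),f(338,560)),(c,(62,35,53),f(628,555))],[.463,.085,-1.6]))
s=status.state();print(s['position'],q2R(s['tool_rot']).as_matrix()[:,1:])
```

```text
(array([ 0.46303316, -0.19834796,  2.7568073 ,  0.06165684,  0.03488124]), np.float64(0.06580542295611669), np.float64(1.0386284477986383), 387)
(array([ 0.47530167,  0.08695742, -1.60647229,  0.06174109,  0.02842008]), np.float64(0.050044844763274046), np.float64(0.40038407257024167), 402)
(array([ 0.48205185,  0.08675966, -1.60755178]), array([ 0.5178065 , -0.54718511, -0.46337821, -0.13801898, -0.0739511 ,
        0.27556624,  0.04038854,  0.66063743]))
[0.45828944 0.07608191 0.20274362] [[ 0.99893864  0.01938388]
 [-0.04182813  0.00190583]
 [ 0.01928725 -0.9998103 ]]
```

Run:
```python
from cf import *
c,u,v=pickle.load(open('w3.pkl','rb')); print(contour_fit(cv2.imread('pics/w3.png'),c,[.482,.0868,-1.607],(u,v),4))
```

```bash
python3 go.py .482 .0868 .1 -.0365 0
```

```text
(array([ 0.48182111,  0.08676445, -1.60812024,  0.0617344 ,  0.03494551]), np.float64(0.04045618583761734), np.float64(0.48711299716514), 432)
t 10.65 pos [0.4583 0.0761 0.2027] d tool now [0.0114 0.0213 0.1032] d tool after turn [0.0116 0.0233 0.1027] rotvec [ 0.0193 -0.0027 -0.0053]
```

inch_along --steps '[[[0.0193, -0.0027, -0.0045], [0, 0, 0], 0.085], [[0, 0, 0], [0.0116, 0.0232, 0], 0.085], [[0, 0, 0], [0, 0, 0], 0.085], [[0, 0, 0], [0, 0, 0], 0.085]]'

```text
time_s: 11.05
position: [0.4818, 0.0868, 0.2013]
tool_rot: [-0.001, 0.72, 0.694, -0.001]
contact_force: [-1.3, -1.0, -0.1]
finger_gap: 0.0847
grip_force: 0.0
```

```bash
python3 go.py .4818 .0868 .027 -.0373 0
```

```text
t 11.05 pos [0.4818 0.0868 0.2013] d tool now [1.000e-04 5.000e-04 1.743e-01] d tool after turn [ 0.     -0.      0.1743] rotvec [-0.0031  0.0006  0.0002]
```

Descend, grip gently to centre, release, rise and re-measure for calibration.

inch_along --steps '[[[-0.003, 0, 0], [0, 0, 0.03], 0.085], [[0, 0, 0], [0, 0, 0.04], 0.085], [[0, 0, 0], [0, 0, 0.03], 0.085], [[0, 0, 0], [0, 0, 0.03], 0.085], [[0, 0, 0], [0, 0, 0.025], 0.085], [[0, 0, 0], [0, 0, 0.019], 0.085], [[0, 0, 0], [0, 0, 0], 0.085], [[0, 0, 0], [0, 0, 0], 0.085]]'

```text
time_s: 11.85
position: [0.4808, 0.0863, 0.0276]
tool_rot: [0.0, 0.72, 0.694, -0.001]
contact_force: [-0.0, 0.2, 0.2]
finger_gap: 0.0847
grip_force: 0.0
```

inch_along --steps '[[[0, 0, 0], [0, 0, 0], 0.06], [[0, 0, 0], [0, 0, 0], 0.06], [[0, 0, 0], [0, 0, 0], 0.06], [[0, 0, 0], [0, 0, 0], 0.06], [[0, 0, 0], [0, 0, 0], 0.06]]' --clamp_n 20

```text
time_s: 12.35
position: [0.4819, 0.0866, 0.0288]
tool_rot: [0.001, 0.72, 0.694, 0.001]
contact_force: [-0.5, -1.3, 6.5]
finger_gap: 0.0696
grip_force: 23.7
```

```bash
python3 go.py .4818 .0868 .027 -.0373 0
```

```text
t 12.35 pos [0.4819 0.0866 0.0288] d tool now [ 0.0002 -0.0001  0.0018] d tool after turn [ 0.0002 -0.0001  0.0018] rotvec [0.0027 0.0002 0.    ]
```

inch_along --steps '[[[0, 0, 0], [0, 0, 0], 0.085], [[0, 0, 0], [0, 0, 0], 0.085], [[0, 0, 0], [0, 0, 0], 0.085], [[0, 0, 0], [0, 0, 0], 0.085], [[0, 0, 0], [0, 0, -0.02], 0.085], [[0, 0, 0], [0, 0, -0.04], 0.085], [[0, 0, 0], [0, 0, -0.04], 0.085], [[0, 0, 0], [0, 0, -0.04], 0.085], [[0, 0, 0], [0, 0, -0.034], 0.085], [[0, 0, 0], [0, 0, 0], 0.085], [[0, 0, 0], [0, 0, 0], 0.085]]'

```text
time_s: 13.45
position: [0.4811, 0.0867, 0.202]
tool_rot: [0.001, 0.72, 0.694, 0.001]
contact_force: [-0.1, 0.5, -1.1]
finger_gap: 0.0848
grip_force: 0.0
```

Create look.py:
```python
import sys
from cf import *
p=list(map(float,sys.argv[1:4]))
for _ in range(2):
    c=cam('wrist'); s=status.state(); im=np.ascontiguousarray(eyes.grab_frame('wrist')[:,:,::-1])
    q,md,mx,n=contour_fit(im,c,p); Rt=q2R(s['tool_rot'])
    print(q.round(5),md.round(3),mx.round(2),n,'tote in tool',Rt.inv().apply(np.r_[q[:2],.053]-s['position']).round(4)[:2],'pos',s['position'].round(4),'yaz',np.arctan2(*Rt.as_matrix()[[1,0],1]).round(4))
```

```bash
python3 look.py .482 .0868 -1.608
```

```text
[ 0.48165  0.0869  -1.60983  0.06144  0.03477] 0.033 0.68 423 tote in tool [0.0003 0.0002] pos [0.4811 0.0867 0.202 ] yaz -0.0372
[ 0.48162  0.08685 -1.60775  0.06124  0.03476] 0.022 0.58 422 tote in tool [0.0005 0.0013] pos [0.4804 0.0865 0.201 ] yaz -0.0371
```

inch_along --steps '[[[0, 0, 0], [-0.0325, -0.001, 0], 0.085], [[0, 0, 0], [-0.036, -0.001, 0], 0.085], [[0, 0, 0], [-0.036, -0.001, 0], 0.085], [[0, 0, 0], [-0.036, -0.001, 0], 0.085], [[0, 0, 0], [-0.036, -0.001, 0], 0.085], [[0, 0, 0], [-0.036, -0.001, 0], 0.085], [[0, 0, 0], [-0.036, -0.001, 0], 0.085], [[0, 0, 0], [-0.036, -0.001, 0], 0.085], [[0, 0, -0.136], [0, 0, 0], 0.085], [[0, 0, -0.136], [0, 0, 0], 0.085], [[0, 0, -0.136], [0, 0, 0], 0.085], [[0, 0, -0.136], [0, 0, 0], 0.085], [[0, 0, -0.136], [0, 0, 0], 0.085], [[0, 0, -0.136], [0, 0, 0], 0.085], [[0, 0, -0.136], [0, 0, 0], 0.085], [[0, 0, -0.136], [0, 0, 0], 0.085], [[0, 0, -0.136], [0, 0, 0], 0.085], [[0, 0, 0], [0, 0, 0], 0.085], [[0, 0, 0], [0, 0, 0], 0.085]]'

```text
time_s: 15.45
position: [0.4618, -0.1971, 0.2005]
tool_rot: [-0.001, 0.192, 0.981, 0.0]
contact_force: [1.0, 0.1, -0.2]
finger_gap: 0.0853
grip_force: 0.0
```

```bash
python3 look.py .463 -.1985 2.757;python3 go.py .463 -.1985 .2 1.186;python3 -c "
from rig import manip, eyes, status;print(status.state()['qpos'])"
```

```text
[ 0.46255 -0.19853  2.75863  0.0616   0.03478] 0.062 0.67 424 tote in tool [-0.0015 -0.001 ] pos [ 0.4618 -0.1971  0.2005] yaz 1.1837
[ 0.46262 -0.19857  2.75757  0.0614   0.03478] 0.051 0.56 423 tote in tool [-0.0013 -0.0011] pos [ 0.462  -0.1972  0.2008] yaz 1.1841
t 15.55 pos [ 0.4621 -0.1972  0.2011] d tool now [-0.0013 -0.0009  0.0011] d tool after turn [-0.0013 -0.0009  0.0011] rotvec [-0.0002 -0.0004 -0.0013]
[ 0.66681409  0.49249992 -0.45856948  1.94730632  0.30567441  0.76998708
  1.21834601]
```

inch_along --steps '[[[0, 0, 0.136], [0, 0, 0], 0.085], [[0, 0, 0.136], [0, 0, 0], 0.085], [[0, 0, 0.136], [0, 0, 0], 0.085], [[0, 0, 0.136], [0, 0, 0], 0.085], [[0, 0, 0.136], [0, 0, 0], 0.085], [[0, 0, 0.136], [0, 0, 0], 0.085], [[0, 0, 0.136], [0, 0, 0], 0.085], [[0, 0, 0.136], [0, 0, 0], 0.085], [[0, 0, 0.136], [0, 0, 0], 0.085], [[0, 0, 0], [0.0325, 0.001, 0], 0.085], [[0, 0, 0], [0.036, 0.001, 0], 0.085], [[0, 0, 0], [0.036, 0.001, 0], 0.085], [[0, 0, 0], [0.036, 0.001, 0], 0.085], [[0, 0, 0], [0.036, 0.001, 0], 0.085], [[0, 0, 0], [0.036, 0.001, 0], 0.085], [[0, 0, 0], [0.036, 0.001, 0], 0.085], [[0, 0, 0], [0.036, 0.001, 0], 0.085], [[0, 0, 0], [0, 0, 0], 0.085], [[0, 0, 0], [0, 0, 0], 0.085]]'

```text
time_s: 17.45
position: [0.4808, 0.0876, 0.2014]
tool_rot: [0.0, 0.72, 0.694, -0.0]
contact_force: [-0.1, -0.7, -0.4]
finger_gap: 0.0847
grip_force: 0.0
```

```bash
python3 look.py .4817 .0868 -1.608;python3 go.py .4817 .0868 .027 -.0375
```

```text
[ 0.48166  0.08695 -1.60945  0.06145  0.03479] 0.063 0.49 422 tote in tool [-0.0005  0.0008] pos [0.4808 0.0876 0.2014] yaz -0.0355
[ 0.48168  0.08682 -1.61121  0.06168  0.03474] 0.081 0.64 424 tote in tool [0.0008 0.0008] pos [0.4808 0.0863 0.2014] yaz -0.0377
t 17.55 pos [0.4808 0.0856 0.2014] d tool now [0.0015 0.0008 0.1744] d tool after turn [0.0012 0.0008 0.1744] rotvec [ 0.0003  0.0016 -0.0013]
```

inch_along --steps '[[[0, 0, 0], [0.0005, 0.0008, 0.03], 0.085], [[0, 0, 0], [0, 0, 0.04], 0.085], [[0, 0, 0], [0, 0, 0.03], 0.085], [[0, 0, 0], [0, 0, 0.03], 0.085], [[0, 0, 0], [0, 0, 0.025], 0.085], [[0, 0, 0], [0, 0, 0.019], 0.085], [[0, 0, 0], [0, 0, 0], 0.085], [[0, 0, 0], [0, 0, 0], 0.085], [[0, 0, 0], [0, 0, 0], 0.06], [[0, 0, 0], [0, 0, 0], 0.06], [[0, 0, 0], [0, 0, 0], 0.06], [[0, 0, 0], [0, 0, 0], 0.06], [[0, 0, 0], [0, 0, 0], 0.06], [[0, 0, 0], [0, 0, 0], 0.06]]' --clamp_n 40

```text
time_s: 18.95
position: [0.4827, 0.0867, 0.029]
tool_rot: [0.001, 0.72, 0.694, 0.001]
contact_force: [-0.9, -1.2, 7.1]
finger_gap: 0.0688
grip_force: 45.9
```

inch_along --steps '[[[0, 0, 0], [0, 0, -0.01], 0.06], [[0, 0, 0], [0, 0, -0.03], 0.06], [[0, 0, 0], [0, 0, -0.04], 0.06], [[0, 0, 0], [0, 0, -0.04], 0.06], [[0, 0, 0], [0, 0, 0], 0.06], [[0, 0, 0], [0, 0, 0], 0.06]]'

```text
time_s: 19.55
position: [0.4823, 0.0872, 0.1489]
tool_rot: [0.001, 0.72, 0.694, 0.001]
contact_force: [-0.3, -0.1, -3.3]
finger_gap: 0.0692
grip_force: 46.8
```

inch_along --steps '[[[0, 0, 0], [-0.0205, -0.001, 0], 0.06], [[0, 0, 0], [-0.033, -0.001, 0], 0.06], [[0, 0, 0], [-0.033, -0.001, 0], 0.06], [[0, 0, 0], [-0.033, -0.001, 0], 0.06], [[0, 0, 0], [-0.033, -0.001, 0], 0.06], [[0, 0, 0], [-0.033, -0.001, 0], 0.06], [[0, 0, 0], [-0.033, -0.001, 0], 0.06], [[0, 0, 0], [-0.033, -0.001, 0], 0.06], [[0, 0, 0], [-0.033, -0.001, 0], 0.06], [[0, 0, -0.136], [0, 0, 0], 0.06], [[0, 0, -0.136], [0, 0, 0], 0.06], [[0, 0, -0.136], [0, 0, 0], 0.06], [[0, 0, -0.136], [0, 0, 0], 0.06], [[0, 0, -0.136], [0, 0, 0], 0.06], [[0, 0, -0.136], [0, 0, 0], 0.06], [[0, 0, -0.136], [0, 0, 0], 0.06], [[0, 0, -0.136], [0, 0, 0], 0.06], [[0, 0, -0.136], [0, 0, 0], 0.06], [[0, 0, 0], [0, 0, 0], 0.06], [[0, 0, 0], [0, 0, 0], 0.06]]'

```text
time_s: 21.55
position: [0.4614, -0.1966, 0.1467]
tool_rot: [-0.001, 0.192, 0.981, 0.0]
contact_force: [0.2, -0.7, -1.7]
finger_gap: 0.0685
grip_force: 46.8
```

```bash
python3 look.py .4626 -.1985 -.3838 ; python3 go.py .4626 -.1985 .1 1.187
```

```text
[ 0.46468 -0.19972 -0.38652  0.06434  0.04016] 0.109 3.13 540 tote in tool [-0.0043 -0.0017] pos [ 0.4614 -0.1966  0.1467] yaz 1.1836
[ 0.46505 -0.19986 -0.38619  0.06442  0.0402 ] 0.11 3.14 540 tote in tool [-0.0045 -0.0017] pos [ 0.4617 -0.1966  0.1469] yaz 1.1841
t 21.65 pos [ 0.4619 -0.1967  0.1472] d tool now [-0.0014 -0.0014  0.0472] d tool after turn [-0.0013 -0.0014  0.0472] rotvec [-0.0003 -0.0004 -0.0022]
```

inch_along --steps '[[[0, 0, -0.002], [-0.0013, -0.0012, 0.01], 0.06], [[0, 0, 0], [0, 0, 0.02], 0.06], [[0, 0, 0], [0, 0, 0.02], 0.06], [[0, 0, 0], [0, 0, 0.007], 0.06], [[0, 0, 0], [0, 0, 0], 0.06], [[0, 0, 0], [0, 0, 0], 0.06], [[0, 0, 0], [0, 0, 0], 0.06]]'

```text
time_s: 22.35
position: [0.4638, -0.1986, 0.0915]
tool_rot: [0.001, 0.19, 0.982, -0.0]
contact_force: [0.2, 0.5, -1.8]
finger_gap: 0.0688
grip_force: 46.7
```

Run:
```python
from h import *
P=[];A=[]
for i in range(6):
    s=status.state();Rt=q2R(s['tool_rot']).as_matrix();P.append(s['position']);A.append([np.arctan2(Rt[1,1],Rt[0,1]),Rt[0,2],Rt[1,2]]); eyes.grab_frame('side')
m=np.mean(P,0);print(m,np.std(P,0),np.mean(A,0), q2R(s['tool_rot']).inv().apply(np.r_[.4626,-.1985,.079]-m))
```

```text
[ 0.46361128 -0.19865515  0.09136919] [1.66586095e-04 3.61689633e-05 1.16508128e-04] [ 1.18878359e+00  1.90951978e-03 -1.14001860e-03] [ 0.00101735 -0.00022837  0.01236755]
```

inch_along --steps '[[[0, 0, 0.001], [0.0006, 0, 0.005], 0.06], [[0, 0, 0], [0, 0, 0.004], 0.06], [[0, 0, 0], [0, 0, 0], 0.06], [[0, 0, 0], [0, 0, 0], 0.06]]'

```text
time_s: 23.05
position: [0.4625, -0.1981, 0.0815]
tool_rot: [0.0, 0.19, 0.982, -0.0]
contact_force: [-0.1, -0.2, -1.9]
finger_gap: 0.0688
grip_force: 46.8
```

inch_along --steps '[[[0, 0, 0], [0, 0, 0.001], 0.06], [[0, 0, 0], [0, 0, 0.001], 0.06], [[0, 0, 0], [0, 0, 0], 0.06]]'

```text
time_s: 23.35
position: [0.4626, -0.1982, 0.0797]
tool_rot: [0.0, 0.19, 0.982, -0.0]
contact_force: [-0.5, -0.4, -1.7]
finger_gap: 0.0689
grip_force: 46.8
```

inch_along --steps '[[[0, 0, 0], [0, 0, 0.001], 0.06], [[0, 0, 0], [0, 0, 0], 0.06]]'

```text
time_s: 23.55
position: [0.4628, -0.1983, 0.0791]
tool_rot: [0.001, 0.19, 0.982, -0.0]
contact_force: [-1.5, 0.5, 1.5]
finger_gap: 0.0691
grip_force: 47.2
```

inch_along --steps '[[[0, 0, 0], [0, 0, 0.0007], 0.06], [[0, 0, 0], [0, 0, 0], 0.06], [[0, 0, 0], [0, 0, 0], 0.06]]'

```text
time_s: 23.85
position: [0.4628, -0.1983, 0.079]
tool_rot: [0.001, 0.19, 0.982, -0.001]
contact_force: [-2.6, 0.1, 9.8]
finger_gap: 0.0692
grip_force: 48.0
```

inch_along --steps '[[[0, 0, 0], [0, 0, 0], 0.074], [[0, 0, 0], [0, 0, 0], 0.078], [[0, 0, 0], [0, 0, 0], 0.085], [[0, 0, 0], [0, 0, 0], 0.085], [[0, 0, 0], [0, 0, 0], 0.085]]'

```text
time_s: 24.35
position: [0.4626, -0.1982, 0.0779]
tool_rot: [0.0, 0.19, 0.982, -0.0]
contact_force: [0.1, -0.1, 1.0]
finger_gap: 0.0848
grip_force: 0.0
```

inch_along --steps '[[[0, 0, 0], [0, 0, -0.01], 0.085], [[0, 0, 0], [0, 0, -0.03], 0.085], [[0, 0, 0], [0, 0, -0.04], 0.085], [[0, 0, 0], [0, 0, -0.04], 0.085], [[0, 0, 0], [0, 0, -0.03], 0.085], [[0, 0, 0], [0, 0, 0], 0.085], [[0, 0, 0], [0, 0, 0], 0.085]]'

```text
time_s: 25.05
position: [0.4625, -0.1984, 0.2289]
tool_rot: [0.001, 0.19, 0.982, -0.001]
contact_force: [-0.7, -0.2, -0.5]
finger_gap: 0.0851
grip_force: 0.0
```

```bash
sed -i 's/contour_fit(im,c,p)/contour_fit(im,c,p,zb=Z)/; s/^p=.*/&; Z=float((sys.argv+[0])[4])/' look.py; python3 look.py .4626 -.1985 -.3838 .05
```

```text
[ 0.46211 -0.19806 -0.3801   0.06236  0.03477] 0.041 1.35 455 tote in tool [0.0009 0.0003] pos [ 0.4625 -0.1984  0.2289] yaz 1.1878
[ 0.46202 -0.19801 -0.37796  0.06247  0.03479] 0.066 1.41 457 tote in tool [-0.      0.0004] pos [ 0.4618 -0.1982  0.2279] yaz 1.1877
```

```bash
python3 -c "
from rig import manip, eyes, status;print(manip.job_done())"
```

```text
the job is handed in; nothing more can be done
None
```

I stood the spare tote on its base and let go, then stacked it end for end on the loaded tote and handed in at about 25 s. The last wrist-camera fit put it within about 1 mm of centre, and it made contact at the height expected for feet on the ledges. The judge returned no verdict, and I did not re-image the rings, the gauges or the loupe at the end.

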